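# Free a jammed railing post and stand it in the fixture groove

### The job

The red railing post is jammed in the corner of the blue parts bin, its foot plate caught under the yellow corner plate. Work it free, lift it out, and stand it upright on the aluminium deck of the green fixture with the pin under its foot dropped into the deck's one wide groove, so that the foot plate lies flat on the deck, then let go. The groove's place is not measured, so feel for it with the pin; leave the tools, can and mug on the bench where they are.

Things in the scene. Friction and masses are not known exactly. Their poses are not given: they have to be found in the camera images.
- post: Red square tube 26 x 26 mm on a square foot plate 64 x 64 x 10 mm; 165 mm tall with its steel cap (28 x 28 x 5 mm). About 0.55 kg, mostly at the foot. Origin: centre of the foot plate's underside; z along the tube to the cap, x and y along the plate's sides. A pin 16 mm thick sticks out 8 mm below the origin. At the start it leans 45 degrees, cap up and towards the bin's +x, its y along the bin's y.
- post_grip (a point): Point on the post's centre line 140 mm above the origin, 25 mm below the cap's end, clear of the bin walls at the start: a good place to grip, on the tube's two faces that look to the post's +y and -y. Axes as the post's. There is room beside it for open fingers.
- bin: Blue steel bin, fixed, 211 (x) x 200 (y) x 91 mm high; walls 5 mm, floor 4 mm. Origin: centre of the underside. A cross wall along y, as high as the rim, has its -x face at x = +6 mm; a wall at y = 0 splits the part before it into two pockets, each 106 mm in x (from -100.5 to +6 mm) and 92 mm in y. The post is in the +y one. Loose offcuts up to 30 mm high in the other compartments do not matter.
- corner_plate (a point): Middle of the free edge of the yellow corner plate, on its underside, 60 mm above the bench, x = -82 mm in the bin. The plate, 4 mm thick, covers the post's pocket from there to the bin's -x wall. The post's tube leans on the cross wall and its foot plate's upper edge is under this plate: raise the post to upright within the pocket, move it towards +x till the foot passes this edge, then lift.
- fixture: Green bed, fixed, 156 (x) x 280 (y) mm, with rails 30 mm high along its long edges (|x| 68 to 78 mm). Origin: centre of the underside. The aluminium deck between the rails, 135 mm in x and 210 mm in y, has its top 26 mm above the origin. With its pin on the deck the post's origin is 34 mm above this origin; with the pin in the groove and the foot plate flat, 26 mm.
- deck_mid (a point): Point on the deck's top over the fixture's middle; axes as the fixture's. The deck does not move, but was clamped at an unknown place: its middle is up to 35 mm from here along +y or -y. In the deck's middle runs the one groove, 22 mm wide, 14 mm deep, sharp-edged, along the fixture's x through the whole deck. Thin dark lines are scribed marks without depth.
- hammer: hammer, about 260 mm long, lying loose between the bin and the fixture; bystander, leave it
- wrench: steel wrench, about 180 mm long, lying loose between the robot and the hammer; bystander, leave it
- can: green closed can, 60 mm across, 150 mm tall, standing; bystander, leave it
- mug: white mug, 80 mm across, 90 mm tall, standing; bystander, leave it
- square: red L-shaped welding square, 120 by 120 mm, 30 mm high; bystander, leave it

How it is judged:
By the outcome, as a careful person would: the job done as asked, in the order asked, and still so for the second after the job is handed in, with the robot touching nothing.
It also fails if it takes over 67 s, if anything falls off the work surface, if the arm or the gripper's body presses on something with over 40 N, if the wrist force passes 120 N, or if a joint passes its speed limit or range.

### The arm

A 6-joint arm with a two-finger parallel gripper is mounted at the origin on the work surface. World frame = base frame: x ahead of the robot, y to its left, z up, the work surface at z = 0. Lengths are in m, angles in rad, forces in N, time in s.
With the tool pointing down it reaches from about 0.35 to 0.875 m from the base axis. Payload 15.5 kg.
Tool frame: the origin (TCP) lies at the very end of the fingers, on their centre line; the grasp point (between the pads) lies 19 mm behind it; x points along the fingers, z is the direction in which the jaws open and shut, and the axes are right-handed (so a half turn about x gives the same grasp; the last joint's range is limited). The gripper opens to 85 mm and grips with 20 to 120 N. Pads are 22 mm wide; open, the fingers measure 114 mm over their backs; the gripper's body (76 mm by 85 mm) begins 54 mm behind the grasp point. The pads swing forward as they close: fully open they stand 13 mm farther back than shut.
Start: joints at [1.032, 0.494, 1.345, -0, 1.302, -0.096], TCP at [0.268, 0.565, 0.205] pointing down, gripper open.
Joint ranges: [-2.91, 2.91], [-0.82, 2.16], [0.22, 2.67], [-1.22, 4.37], [0.12, 2.79], [-3.08, 3.08]. Speed limits (rad/s): [1.89, 1.89, 2.57, 3.01, 3.01, 3.01].

### API

Orientations are given as a rotation vector (axis times angle).
In Python, from rig import monitor, optics, job gives the robot as it stands.
- The arm moves only by the tool carry_out, never from a script. Its argument "moves" is text: rows parted by semicolons, each of 6 numbers parted by spaces: the shift along the world's x, y, z in mm, then the turn, a rotation vector about the world's x, y, z in rad. A call has 1 to 20 rows; each row is the pose to reach, as a shift and turn from the pose measured when the call began; what a row does not reach only later rows make up. A row lasts 1/8 s, in which the tool goes at most 62.5 mm and 10.7 degrees, less where a joint would pass 70% of its speed; a pose out of reach is approached as far as the arm can. A call with a gripper value outside its range is refused whole. "fingers" is the gripper's target within -1 to 1 (shut at 1, half-way at 0, fully open at -1), set as the call begins (left out, the last holds). The fingers move at their own pace and stop on an object; the grip force is fixed at half the most. Time passes only in rows, so rows that repeat a pose let the fingers close. It gives the time, the measured TCP pose, the force and the opening at its end, in the units of the state.
- monitor.get_obs(): the state, without advancing time (a new reading comes with each control period).
- optics.camera(name): name is "scene" or "top" or "wrist"; returns a dict with "img" (480x640x3 uint8, red, green, blue), "fx", "fy", "cx", "cy" (pixels), "origin" and "attitude" of the camera in the world. Camera axes: x right, y down, z forward; pixel columns grow to the right and rows downward; lengths in m; the calibration is good to about 2 mm. A picture is of the moment at which its call begins. There is no depth.
- job.finish_job(): hands the job in, once; it reports no verdict.
The state is a dict: "t": time; "q": joint angles; "joint_velocities": joint speeds; "tau": joint torques, N m; "ee_pos": TCP position; "eef_rot": TCP orientation; "ft_force": force on the tool from outside, world axes, zero at the start; "ft_torque": the same for the moment, N m; "opening": finger opening in m.
Only numpy, scipy, OpenCV 4.12 (cv2) and the standard library are available. Lean on these libraries where they do the work, as an engineer would, in place of code of your own. Each camera call takes 0.05 s, during which the arm holds its last target.

## Working session

There is one attempt and no reset: what is moved stays moved. The work goes in short steps, Python scripts to look and compute and a tool call to move; the robot and the scene stay as the last step left them, time stands still between calls to the robot, and variables do not carry over. Pictures are saved under pics/ and viewed, and the job is handed in when it is done.

Besides the shell and the picture viewer there is one more tool, called after "Call:" as name(argument=value, ...) on one line, values as JSON. carry_out: Moves the arm, as the interface text tells. Its arguments: {"type":"object","properties":{"moves":{"type":"string"},"fingers":{"type":"number"}},"required":["moves"]}

```bash
ls; mkdir -p pics; python3 - <<'E'
from rig import monitor, optics
import cv2
o=monitor.get_obs()
for k in o: print(k,o[k])
for n in ("scene","top","wrist"):
    c=optics.camera(n); cv2.imwrite(f"pics/a_{n}.png",c["img"][:,:,::-1])
    print(n,c["fx"],c["fy"],c["cx"],c["cy"],c["origin"],c["attitude"])
E
```

```text
pics
t 0.0
q [ 1.03251888e+00  4.94183073e-01  1.34615145e+00 -1.89660698e-05
  1.30251716e+00 -9.54996016e-02]
joint_velocities [ 9.79203345e-04 -1.27189324e-03 -9.63506383e-05  5.28050698e-04
  5.98790827e-04  9.53551706e-04]
tau [ 1.19457683e-03 -8.82156730e+01 -3.83860230e+01 -2.07527393e-05
  1.00799405e-02 -1.81815557e-05]
ee_pos [0.26757342 0.5643727  0.20429347]
eef_rot [-0.87779798  1.38786449  0.87683819]
ft_force [ 0.08384915  0.58086413 -0.51983543]
ft_torque [ 0.04428374 -0.00559887 -0.03683519]
opening 0.08562537027101833
scene 451.6756584168878 451.6756584168878 316.3367138232891 240.57131388056447 [ 1.25298682 -0.8571358   0.89939522] [-2.12706096 -0.71706864  0.35646656]
top 503.4187791685272 503.4187791685272 307.60094688533303 242.87940637901465 [ 0.48663798 -0.00307494  1.43380136] [-2.20162108  2.14540486 -0.06575953]
wrist 371.21252934264567 371.21252934264567 321.1972054085035 246.17820307280653 [0.20677877 0.59281344 0.37341724] [2.45686364 1.55444905 0.21004777]
```

View pics/a_top.png

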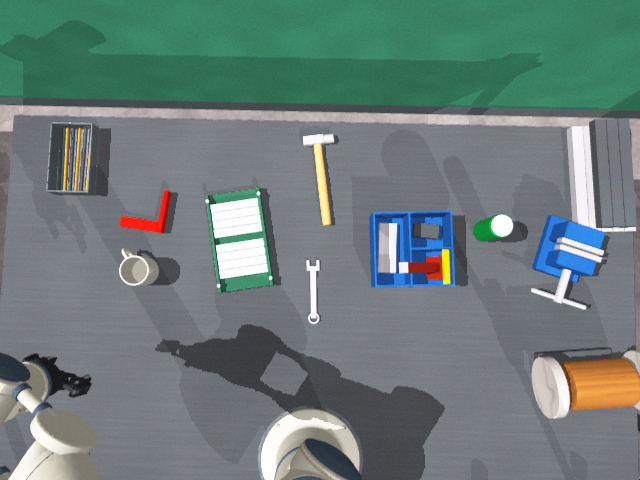

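View pics/a_scene.png

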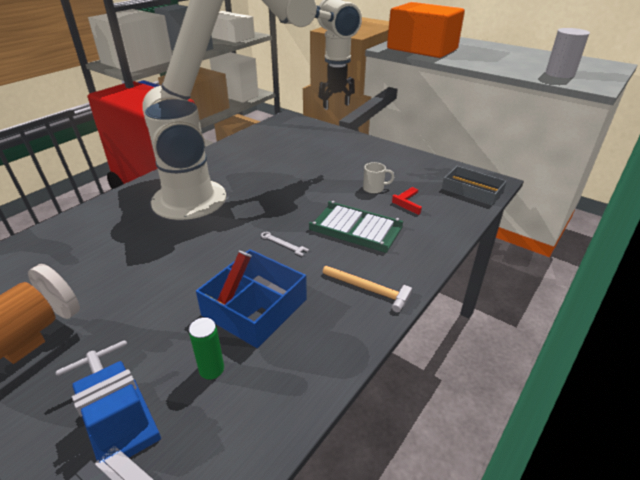

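View pics/a_wrist.png

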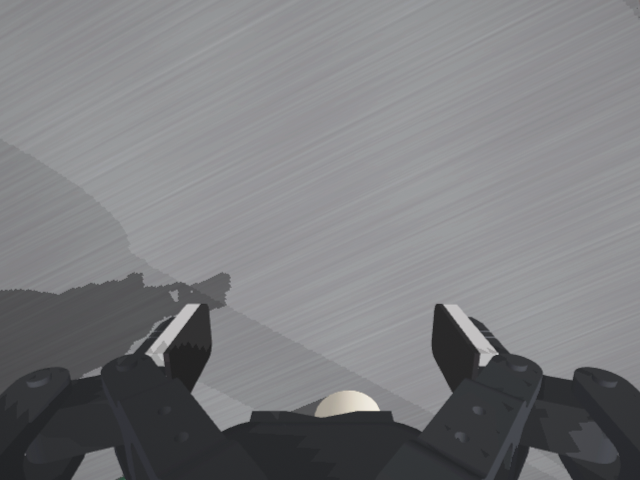

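```bash
python3 - <<'E'
import cv2
im=cv2.imread("pics/a_top.png")
cv2.imwrite("pics/z_fix.png",cv2.resize(im[180:300,195:285],None,fx=5,fy=5,interpolation=cv2.INTER_CUBIC)[:600])
cv2.imwrite("pics/z_bin.png",cv2.resize(im[200:300,360:465],None,fx=6,fy=6,interpolation=cv2.INTER_CUBIC))
im=cv2.imread("pics/a_scene.png")
cv2.imwrite("pics/z_sc.png",cv2.resize(im[180:360,190:420],None,fx=3.3,fy=3.3,interpolation=cv2.INTER_CUBIC))
E
```

```text
(no output)
```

View pics/z_fix.png

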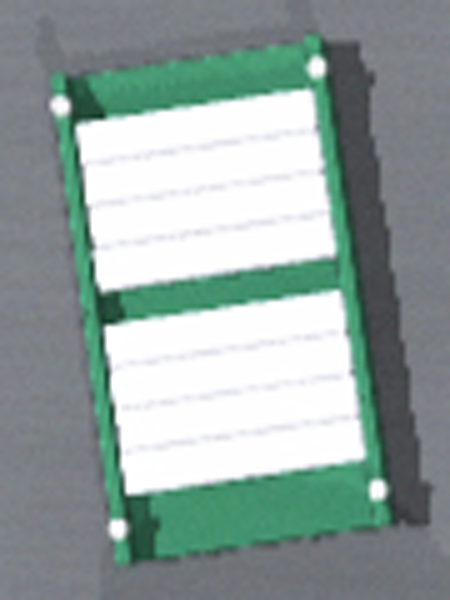

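View pics/z_bin.png

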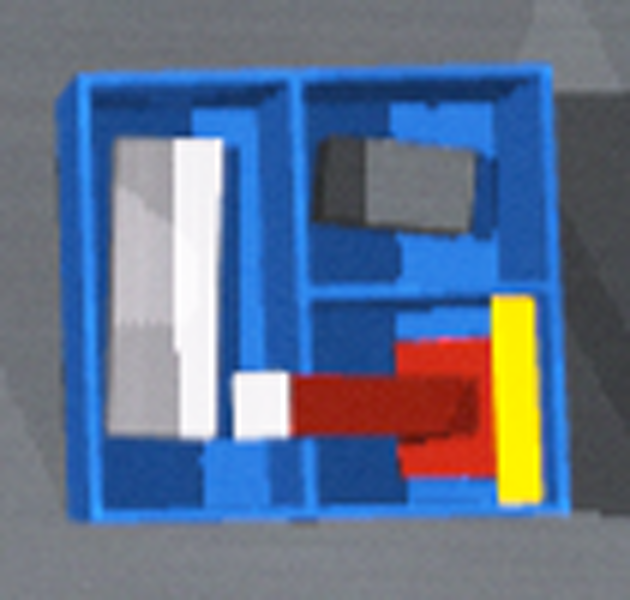

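View pics/z_sc.png

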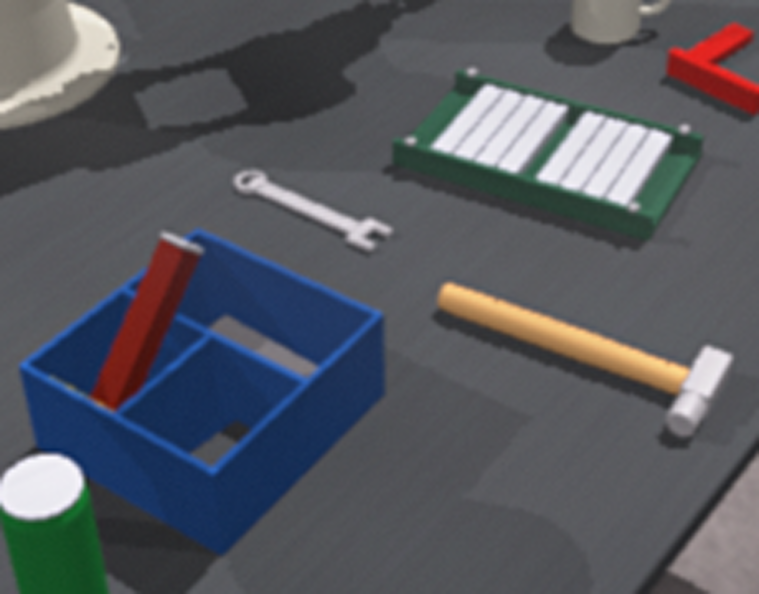

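```bash
cat > h.py <<'E'
import numpy as np, cv2
from scipy.spatial.transform import Rotation as R
def ray(c,uv):
    uv=np.atleast_2d(np.asarray(uv,float))
    d=np.c_[(uv[:,0]-c["cx"])/c["fx"],(uv[:,1]-c["cy"])/c["fy"],np.ones(len(uv))]
    return np.asarray(c["origin"]),R.from_rotvec(c["attitude"]).apply(d)
def onz(c,uv,z):
    o,d=ray(c,uv); return o+d*((z-o[2])/d[:,2])[:,None]
def proj(c,P):
    p=R.from_rotvec(c["attitude"]).inv().apply(np.atleast_2d(P)-c["origin"])
    return np.c_[p[:,0]/p[:,2]*c["fx"]+c["cx"],p[:,1]/p[:,2]*c["fy"]+c["cy"]]
def fit2(L,W): # W = Rot L + t ; returns yaw,t,res
    L=np.array(L,float);W=np.array(W)[:,:2]
    a=L-L.mean(0);b=W-W.mean(0)
    y=np.arctan2((a[:,0]*b[:,1]-a[:,1]*b[:,0]).sum(),(a*b).sum())
    M=np.array([[np.cos(y),-np.sin(y)],[np.sin(y),np.cos(y)]])
    t=W.mean(0)-M@L.mean(0); return y,t,W-(L@M.T+t)
E
cat > topcam.py <<'E'
top=dict(fx=503.4187791685272,fy=503.4187791685272,cx=307.60094688533303,cy=242.87940637901465,origin=[0.48663798,-0.00307494,1.43380136],attitude=[-2.20162108,2.14540486,-0.06575953])
scene=dict(fx=451.6756584168878,fy=451.6756584168878,cx=316.3367138232891,cy=240.57131388056447,origin=[1.25298682,-0.8571358,0.89939522],attitude=[-2.12706096,-0.71706864,0.35646656])
E
python3 - <<'E'
from h import *; from topcam import *
off=lambda p,s,o:(np.array(p,float)+.5)/s-.5+np.array(o)
b=onz(top,off([(78,72),(551,66),(570,515),(85,521)],6,(360,200)),.091)
y,t,r=fit2([(.1055,-.1),(-.1055,-.1),(-.1055,.1),(.1055,.1)],b); print("bin",y,t,(r*1000).round(1).tolist())
# deck corners: TL TR BR BL and groove
d=onz(top,off([(75,125),(315,90),(366,460),(126,495)],5,(195,180)),.026); print("deck",d.mean(0),np.linalg.norm(d[0]-d[1]),np.linalg.norm(d[1]-d[2]))
# local fixture, choose y=+world x-ish
y,t,r=fit2([(-.0675,.105),(.0675,.105),(.0675,-.105),(-.0675,-.105)],d); print(y,t,(r*1000).round(1).tolist())
g=onz(top,off([(98,291),(105,324),(337,257),(342,291)],5,(195,180)),.026); print("groove",g.mean(0),np.linalg.norm(g[0]-g[1]),np.linalg.norm(g[2]-g[3]))
f=onz(top,off([(53,75),(322,37),(390,523),(118,564)],5,(195,180)),.03);y,t,r=fit2([(-.078,.14),(.078,.14),(.078,-.14),(-.078,-.14)],f); print("fix",y,t,(r*1000).round(1).tolist())
c=onz(top,off([(262,405)],6,(360,200)),.14); print("cap",c)
E
```

```text
bin 1.609297980782278 [ 0.58325692 -0.26008479] [[0.1, -0.1], [-0.2, 0.2], [0.2, -1.3], [-0.0, 1.2]]
deck [0.60483985 0.21664347 0.026     ] 0.13737740993878625 0.21127556984254306
-1.3980978142394505 [0.60483985 0.21664347] [[0.6, 1.4], [0.7, -1.0], [-0.7, -0.6], [-0.6, 0.2]]
groove [0.60521841 0.2165745  0.026     ] 0.01911345887185483 0.019441560966772513
fix -1.398915553576173 [0.60087677 0.21580852] [[-0.6, -1.2], [-1.9, 0.9], [1.3, 1.6], [1.2, -1.3]]
cap [[ 0.53084747 -0.22624801  0.14      ]]
```

```bash
cat > g.py <<'E'
from h import *
from rig import monitor
by,bt=1.6093,np.array([.58326,-.26008])
BX=np.array([np.cos(by),np.sin(by),0]);BY=np.array([-np.sin(by),np.cos(by),0]);Z=np.array([0,0,1.])
def B(x,y,z): return np.array([bt[0],bt[1],0])+BX*x+BY*y+Z*z
def tool(a,xd,s):  # a tool x dir, jaw dir s*xd
    X=a/np.linalg.norm(a);Zt=s*xd;return np.c_[X,np.cross(Zt,X),Zt]
def move(o,P,M):
    R0=R.from_rotvec(o["eef_rot"]); 
    return ((P-o["ee_pos"])*1000).round(1),(R.from_matrix(M)*R0.inv()).as_rotvec().round(4)
E
python3 - <<'E'
from g import *
o=monitor.get_obs(); print(R.from_rotvec(o["eef_rot"]).as_matrix().round(3))
u=(BX+Z)/2**.5; g=B(.0222,.051,.1256); print("grip",g,"BX",BX,"BY",BY)
for s in(1,-1):
  print(s,move(o,g-u*.019+u*.12,tool(-u,BY,s)), move(o,g-u*.019+u*.12,tool(-Z,BY,s)))
E
```

```text
[[-0.    -0.904  0.428]
 [-0.001  0.428  0.904]
 [-1.     0.    -0.001]]
grip [ 0.53144323 -0.23985966  0.1256    ] BX [-0.03849416  0.99925883  0.        ] BY [-0.99925883 -0.03849416  0.        ]
1 (array([ 261.1, -733. ,   -7.4]), array([-0.5135,  0.7802,  1.9285])) (array([ 261.1, -733. ,   -7.4]), array([1.0000e-03, 5.0000e-04, 2.0521e+00]))
-1 (array([ 261.1, -733. ,   -7.4]), array([-0.6872, -0.4545, -1.0303])) (array([ 261.1, -733. ,   -7.4]), array([ 5.0000e-04, -9.0000e-04, -1.0895e+00]))
```

Call:
carry_out(moves="30 -60 40 0 0 -0.1; 260 -765 110 0 0 -1.09; 260 -765 110 0 0 -1.09; 260 -765 110 0 0 -1.09; 260 -765 110 0 0 -1.09; 260 -765 110 0 0 -1.09; 260 -765 110 0 0 -1.09; 260 -765 110 0 0 -1.09; 260 -765 110 0 0 -1.09; 260 -765 110 0 0 -1.09; 260 -765 110 0 0 -1.09; 260 -765 110 0 0 -1.09; 260 -765 110 0 0 -1.09; 260 -765 110 0 0 -1.09; 260 -765 110 0 0 -1.09; 260 -765 110 0 0 -1.09; 260 -765 110 0 0 -1.09", fingers=-1)

```text
t: 2.28
ee_pos: [0.5274, -0.1993, 0.3146]
eef_rot: [-0.031, 1.571, 0.031]
ft_force: [-0.3, -0.8, 0.7]
opening: 0.0853
```

```bash
python3 - <<'E'
from rig import monitor, optics
import cv2,pickle
o=monitor.get_obs(); print(o["t"],o["q"],o["ee_pos"],o["eef_rot"])
c=optics.camera("wrist"); cv2.imwrite("pics/b_wrist.png",c["img"][:,:,::-1]); pickle.dump(c,open("b.pkl","wb"))
E
```

```text
2.275 [-4.67039646e-01  3.18366577e-01  1.32936994e+00 -2.51224864e-04
  1.49470688e+00 -5.06389174e-01] [ 0.52744613 -0.19931632  0.31461189] [-0.03078478  1.57144428  0.0310621 ]
```

View pics/b_wrist.png

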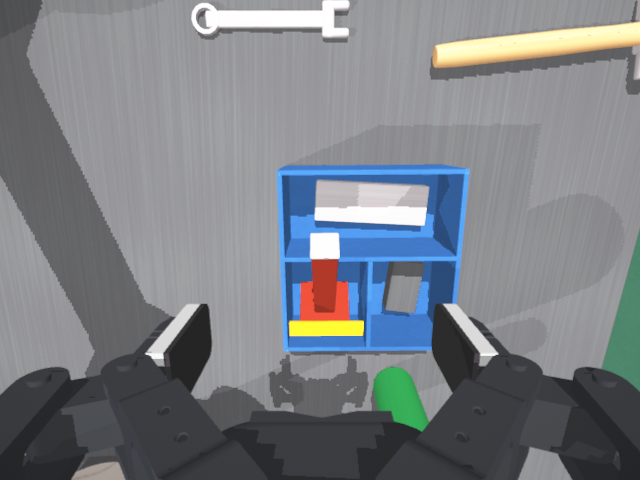

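```bash
python3 - <<'E'
import cv2
im=cv2.imread("pics/b_wrist.png")
cv2.imwrite("pics/z_b.png",cv2.resize(im[160:360,270:475],None,fx=3,fy=3,interpolation=cv2.INTER_CUBIC))
cv2.imwrite("pics/z_b2.png",cv2.resize(im[225:345,280:380],None,fx=5,fy=5,interpolation=cv2.INTER_CUBIC))
E
```

```text
(no output)
```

View pics/z_b.png

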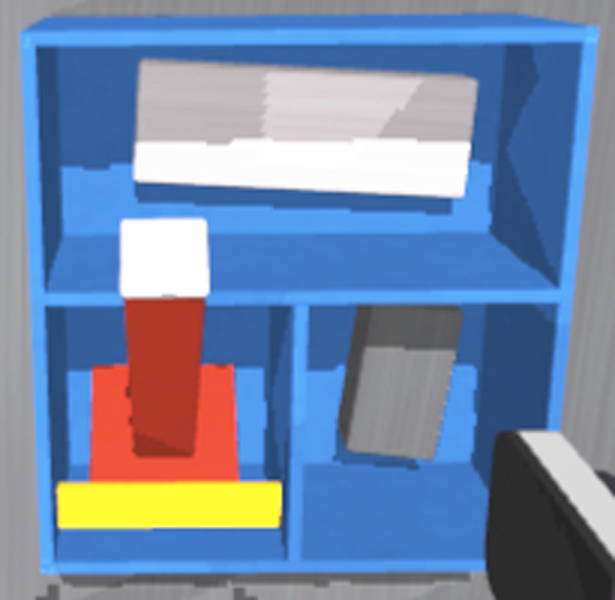

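View pics/z_b2.png

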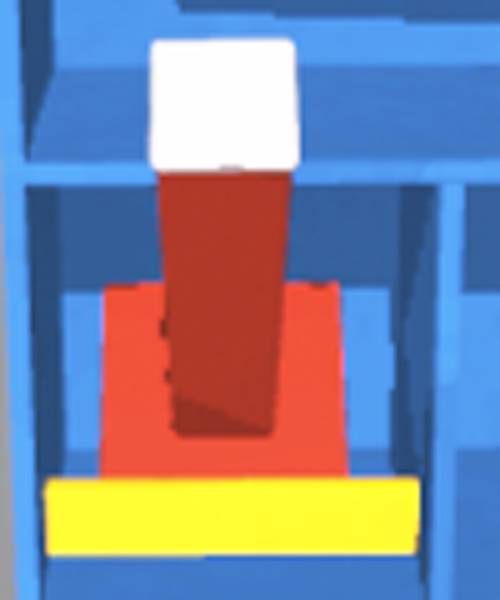

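```bash
python3 - <<'E'
from g import *; import pickle
c=pickle.load(open("b.pkl","rb")); print(c["origin"])
off=lambda p,s,o:(np.array(p,float)+.5)/s-.5+np.array(o)
w=onz(c,off([(22,33),(598,33),(42,574)],3,(270,160)),.091)
y,t,r=fit2([(.1055,.1),(.1055,-.1),(-.1055,.1)],w);print(y,t,(r*1000).round(1))
# post axis y in bin: cap corners at z~.15 top edge, yellow edge
for nm,p,z in [("cap far L/R",[(151,40),(296,40)],.1433-.0099),("cap near L/R",[(151,170),(299,170)],.1433+.0099),("yel",[(45,480),(418,480)],.064),("foot",[(105,285),(340,285)],.011)]:
    q=onz(c,off(p,5,(280,225)),z)[:,:2]-bt; print(nm,(q@BX[:2]*1000).round(1),(q@BY[:2]*1000).round(1))
E
```

```text
[ 0.52482514 -0.13269565  0.48365466]
1.6139504659020727 [ 0.5840861  -0.26207271] [[ 0.   0.1]
 [-0.5 -0.6]
 [ 0.5  0.5]]
cap far L/R [47.1 47.1] [64.7 36.7]
cap near L/R [26.9 26.9] [64.3 36.7]
yel [-81.4 -81.2] [94.1  1.5]
foot [-50.  -49.9] [81.6 17.9]
```

```bash
sed -i 's/^by,bt=.*/by,bt=1.6125,np.array([.5838,-.2613])/' g.py; python3 - <<'E'
from g import *
o=monitor.get_obs()
u=(BX+Z)/2**.5; g=B(.0222,.0503,.1256); print("grip",g,"u",u)
for k in(.1,0): print(k,move(o,g-u*.019+u*k,tool(-u,BY,-1)))
E
```

```text
grip [ 0.53261818 -0.24121639  0.1256    ] u [-0.0294804   0.70649197  0.70710678]
0.1 (array([   2.7,   15.5, -131.7]), array([-0.7848, -0.0326,  0.0026]))
0 (array([   5.7,  -55.2, -202.5]), array([-0.7848, -0.0326,  0.0026]))
```

Call:
carry_out(moves="1 10 -20 -0.18 -0.008 0; 2 15 -40 -0.36 -0.016 0.001; 2 20 -60 -0.54 -0.022 0.002; 3 16 -90 -0.70 -0.029 0.0025; 3 16 -120 -0.785 -0.033 0.003; 3 16 -132 -0.785 -0.033 0.003; 3 16 -132 -0.785 -0.033 0.003; 3 16 -132 -0.785 -0.033 0.003")

```text
t: 3.32
ee_pos: [0.5312, -0.1841, 0.1842]
eef_rot: [-0.641, 1.464, -0.582]
ft_force: [-0.2, 0.8, 0.1]
opening: 0.0852
```

```bash
python3 - <<'E'
from g import *
from rig import optics
import pickle
o=monitor.get_obs(); print(o["t"],o["q"])
u=(BX+Z)/2**.5; g=B(.0222,.0503,.1256)
for k in(.1,0): print(k,move(o,g-u*.019+u*k,tool(-u,BY,-1)))
c=optics.camera("wrist"); cv2.imwrite("pics/c_wrist.png",c["img"][:,:,::-1]); pickle.dump(c,open("c.pkl","wb"))
M=tool(-u,BY,-1)
print(proj(c,[g,g+u*.025,B(-.0768,.0503,.0266)]))
E
```

```text
3.325 [ 0.0223253   0.52164845  1.73135139 -0.9184736   1.09513003  0.51382672]
0.1 (array([-0.9,  0.1, -1.3]), array([-0.0008,  0.0029,  0.0008]))
0 (array([  2. , -70.5, -72. ]), array([-0.0008,  0.0029,  0.0008]))
[[319.81650314 242.11060931]
 [319.74139855 252.12974011]
 [320.06720164 208.66683178]]
```

View pics/c_wrist.png

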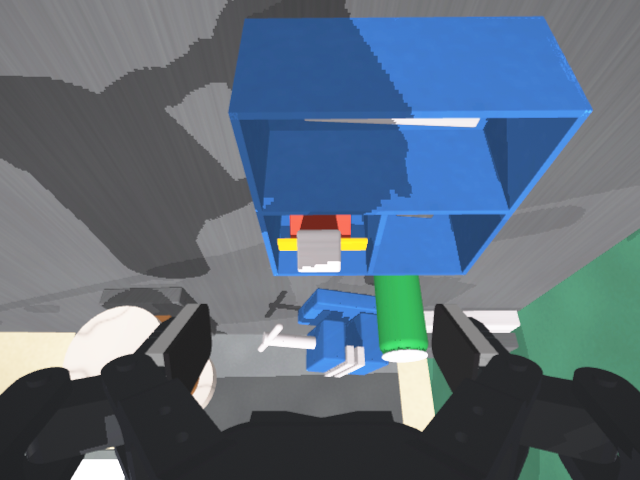

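Call:
carry_out(moves="1 -28 -29 0 0.002 0; 1 -50 -51 0 0.003 0; 2 -62 -63 0 0.003 0; 2 -70 -72 0 0.003 0; 2 -70 -72 0 0.003 0; 2 -70 -72 0 0.003 0")

```text
t: 4.12
ee_pos: [0.5335, -0.2538, 0.1128]
eef_rot: [-0.642, 1.465, -0.582]
ft_force: [0.8, 0.3, 0.7]
opening: 0.0856
```

Call:
carry_out(moves="0 0 0 0 0 0; 0 0 0 0 0 0; 0 0 0 0 0 0; 0 0 0 0 0 0; 0 0 0 0 0 0; 0 0 0 0 0 0; 0 0 0 0 0 0; 0 0 0 0 0 0", fingers=1)

```text
t: 5.12
ee_pos: [0.5336, -0.2537, 0.1132]
eef_rot: [-0.642, 1.465, -0.582]
ft_force: [-1.5, 3.7, 5.8]
opening: 0.0264
```

```bash
python3 - <<'E'
from g import *
from rig import optics
o=monitor.get_obs(); print(o["t"],o["q"],o["ft_force"],o["ft_torque"],o["opening"])
print(R.from_rotvec(o["eef_rot"]).as_matrix().round(3))
c=optics.camera("scene"); cv2.imwrite("pics/d_sc.png",cv2.resize(c["img"][200:360,170:350,::-1],None,fx=3.5,fy=3.5))
E
```

```text
5.125 [-0.1108191   0.637766    1.78616809 -1.06862272  0.92239079  0.61934613] [-1.51208655  3.70855223  5.75581975] [ 0.19287752  0.1274637  -0.08182854] 0.02641127342309513
[[ 0.03  -0.028  0.999]
 [-0.706  0.707  0.041]
 [-0.707 -0.707  0.001]]
```

View pics/d_sc.png

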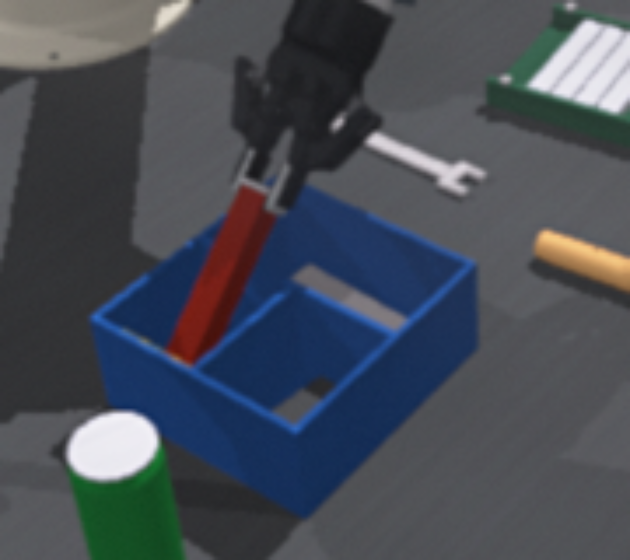

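```bash
cat > plan.py <<'E'
from g import *
pts=np.array([(-32,0),(-32,10),(32,0),(32,10),(-8,-8),(8,-8)],float)
def W(ox,oz,th,p): c,s=np.cos(th),np.sin(th); p=np.atleast_2d(p); return np.c_[ox+p[:,0]*c+p[:,1]*s, oz-p[:,0]*s+p[:,1]*c]
def clr(ox,oz,th):
    w=W(ox,oz,th,pts); fl=w[:,1].min()-4; wl=w[:,0].min()+100.5; cr=6-w[:,0].max()
    # cross-wall edge (6,91) vs tube face lx=13: local coord of the edge
    d=np.array([6-ox,91-oz]); lx=d[0]*np.cos(th)-d[1]*np.sin(th); tube=lx-13
    # yellow edge (-82,60): local coords; plate top lz=10
    d=np.array([-82-ox,60-oz]); ylx=d[0]*np.cos(th)-d[1]*np.sin(th); ylz=d[0]*np.sin(th)+d[1]*np.cos(th)
    yel=max(ylz-10, -32-ylx); yt=max(ylx*-1-13,10-ylz) # edge vs plate; edge vs tube left face
    top=60-max([z for x,z in w if x<-82],default=0)
    return np.array([fl,wl,cr,tube,yel,yt,top])
E
python3 - <<'E'
from plan import *
from scipy.optimize import differential_evolution as de
print(clr(-76.8,26.6,np.pi/4).round(1))
import itertools
for d in [45,42,39,36,33,30,25,20,15,10,5,0]:
    th=np.radians(d);best=max(((min(min(clr(x,z,th)[[0,1,2,3,4,6]]),8),-z,x,z) for x in np.arange(-82,-30,.5) for z in np.arange(10,40,.5)))
    print(d,best[2:],best[0].round(1),clr(best[2],best[3],th).round(1))
o=monitor.get_obs();q=o["ee_pos"][:2]-bt;print(q@BX[:2],q@BY[:2],o["ee_pos"][2])
E
```

```text
[-0.   1.1 53.1  0.   9.9 14.3  3.7]
45 (np.float64(-76.5), np.float64(29.0)) 1.3 [ 2.4  1.4 52.8  1.5  8.  12.8  1.3]
42 (np.float64(-71.5), np.float64(28.5)) 2.7 [ 3.1  5.2 47.   2.8  6.4 15.9  2.7]
39 (np.float64(-67.0), np.float64(28.0)) 3.9 [ 3.9  8.6 41.8  4.1  5.4 18.8  4.1]
36 (np.float64(-64.0), np.float64(28.0)) 5.1 [ 5.2 10.6 38.2  6.6  5.3 20.4  5.1]
33 (np.float64(-62.5), np.float64(28.0)) 6.2 [ 6.6 11.2 36.2 10.1  6.2 20.8  6.2]
30 (np.float64(-51.0), np.float64(34.0)) 7.8 [14.  21.8 24.3  7.9  7.8 26.8 60. ]Traceback (most recent call last):
  File "<stdin>", line 7, in <module>
AttributeError: 'int' object has no attribute 'round'
```

```bash
python3 - <<'E'
from plan import *
path=[(-76.6,28.2,45),(-75,28.5,44),(-71.5,28.5,42),(-67,28,39),(-64,28,36),(-62,28,33),(-60,28,29),(-58.5,27,24),(-58,25,19),(-58,23,14),(-58,21,9),(-58,19,4),(-58,18,0)]
t0=W(-76.8,26.6,np.pi/4,(0,121))[0]
for ox,oz,d in path:
    th=np.radians(d);t=W(ox,oz,th,(0,121))[0]-t0; a=-BY*(np.pi/4-th)
    s=BX*t[0]+Z*t[1]
    print(d,clr(ox,oz,th).round(1),"|",*s.round(1),*a.round(3),";")
E
```

```text
45 [ 1.6  1.3 52.9  1.   8.7 13.3  2.1] | -0.0 0.2 1.6 0.0 0.0 -0.0 ;
44 [ 2.3  2.5 51.   1.9  7.8 13.9  2.1] | -0.0 0.3 3.4 0.017 0.001 -0.0 ;
42 [ 3.1  5.2 47.   2.8  6.4 15.9  2.7] | -0.0 0.7 6.3 0.052 0.002 -0.0 ;
39 [ 3.9  8.6 41.8  4.1  5.4 18.8  4.1] | -0.0 0.4 9.9 0.105 0.004 -0.0 ;
36 [ 5.2 10.6 38.2  6.6  5.3 20.4  5.1] | 0.1 -1.6 13.7 0.157 0.007 -0.0 ;
33 [ 6.6 11.7 35.7  9.7  5.9 21.2  6.2] | 0.2 -4.9 17.3 0.209 0.009 -0.0 ;
29 [ 8.5 12.5 33.2 14.2  7.3 21.8  7.7] | 0.4 -10.1 21.7 0.279 0.012 -0.0 ;
24 [10.  12.8 31.2 19.9 10.6 21.9 10.8] | 0.8 -18.0 25.4 0.366 0.015 -0.0 ;
19 [10.6 12.2 30.5 26.  15.3 21.1 15.1] | 1.1 -27.3 27.2 0.453 0.019 -0.0 ;
14 [ 9.3 11.5 30.5 32.6 20.1 19.2 19.6] | 1.6 -37.5 28.2 0.541 0.023 -0.0 ;
9 [ 7.8 10.9 30.8 39.3 24.8 16.8 24.1] | 2.0 -47.8 28.4 0.628 0.026 -0.0 ;
4 [ 6.5 10.6 31.4 45.8 29.2 13.8 28.8] | 2.4 -58.3 27.5 0.715 0.03 -0.0 ;
0 [ 6.  10.5 32.  51.  32.  11.  32. ] | 2.8 -66.7 26.8 0.785 0.033 -0.0 ;
```

Call:
carry_out(moves="0 0 1.6 0 0 0; 0 0.3 3.4 0.017 0.001 0; 0 0.7 6.3 0.052 0.002 0; 0 0.4 9.9 0.105 0.004 0; 0.1 -1.6 13.7 0.157 0.007 0; 0.2 -4.9 17.3 0.209 0.009 0; 0.2 -4.9 17.3 0.209 0.009 0", fingers=1)

```text
t: 6.05
ee_pos: [0.5338, -0.2593, 0.131]
eef_rot: [-0.48, 1.509, -0.421]
ft_force: [0.3, -0.7, -6.5]
opening: 0.026
```

```bash
python3 - <<'E'
from g import *
from rig import optics
o=monitor.get_obs(); print(o["t"],o["q"],o["ft_force"],o["ft_torque"],o["opening"])
for n in ("scene","wrist"):
  c=optics.camera(n); im=c["img"][:,:,::-1]
  cv2.imwrite(f"pics/e_{n}.png",cv2.resize(im[200:360,170:350],None,fx=3.5,fy=3.5) if n=="scene" else im)
E
```

```text
6.05 [-0.23149275  0.53489764  1.72590151 -0.75862078  0.86594384  0.23094837] [ 0.32855292 -0.69782704 -6.52651089] [1.18216998 0.09374014 0.00496142] 0.02595382763797648
```

View pics/e_wrist.png

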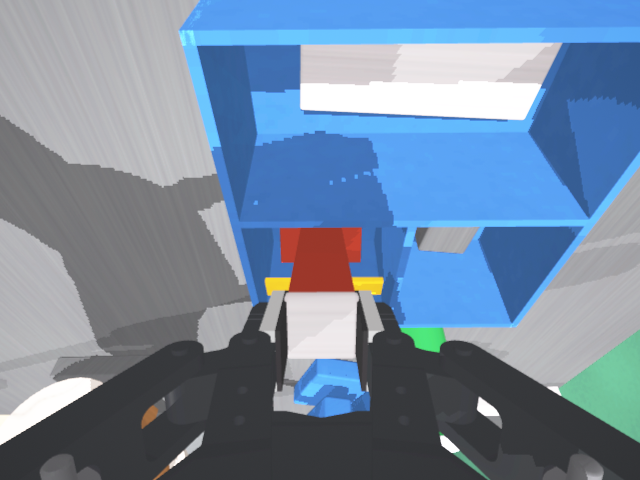

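View pics/e_scene.png

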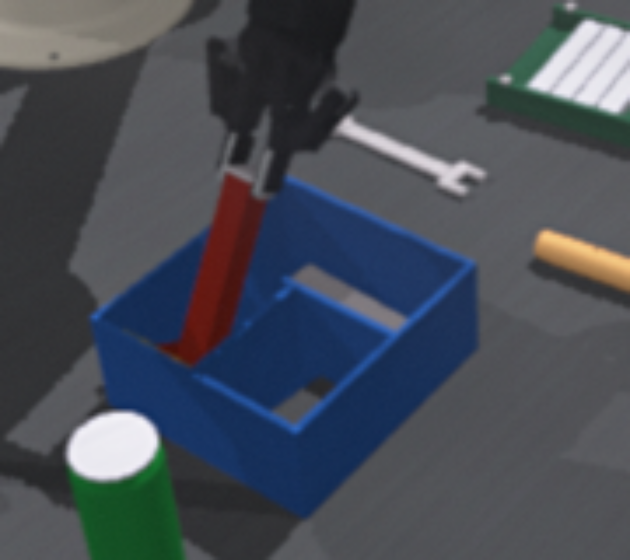

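Call:
carry_out(moves="0.2 -5.2 4.4 0.07 0.003 0; 0.6 -13.1 8.1 0.157 0.006 0; 0.9 -22.4 9.9 0.244 0.010 0; 1.4 -32.6 10.9 0.332 0.014 0; 1.8 -42.9 11.1 0.419 0.017 0; 2.2 -53.4 10.2 0.506 0.021 0; 2.6 -61.8 9.5 0.576 0.024 0; 2.6 -61.8 9.5 0.576 0.024 0")

```text
t: 7.15
ee_pos: [0.5352, -0.3213, 0.1385]
eef_rot: [-0.03, 1.573, 0.03]
ft_force: [-0.7, -0.4, -8.3]
opening: 0.0263
```

```bash
python3 - <<'E'
from g import *
from rig import optics
o=monitor.get_obs(); print(o["t"],o["q"],o["ft_force"],o["ft_torque"],o["opening"])
print(R.from_rotvec(o["eef_rot"]).as_matrix().round(3)); print(move(o,o["ee_pos"],tool(-Z,BY,-1)))
q=o["ee_pos"][:2]-bt;print(q@BX[:2],q@BY[:2],o["ee_pos"][2])
for n in ("scene","wrist"):
  c=optics.camera(n); im=c["img"][:,:,::-1]
  cv2.imwrite(f"pics/f_{n}.png",cv2.resize(im[200:360,170:350],None,fx=3.5,fy=3.5) if n=="scene" else im)
E
```

```text
7.15 [-0.63539338  0.56031146  1.42244062 -0.00175224  1.16091949 -0.67330725] [-0.71999249 -0.3989501  -8.28525093] [-0.15889031  0.04954913 -0.02846757] 0.026330561994528427
[[-0.003 -0.039  0.999]
 [-0.     0.999  0.039]
 [-1.     0.    -0.003]]
(array([0., 0., 0.]), array([ 0.0001, -0.0026,  0.0031]))
-0.05794849155400212 0.051065436518124015 0.13849329741592045
```

View pics/f_wrist.png

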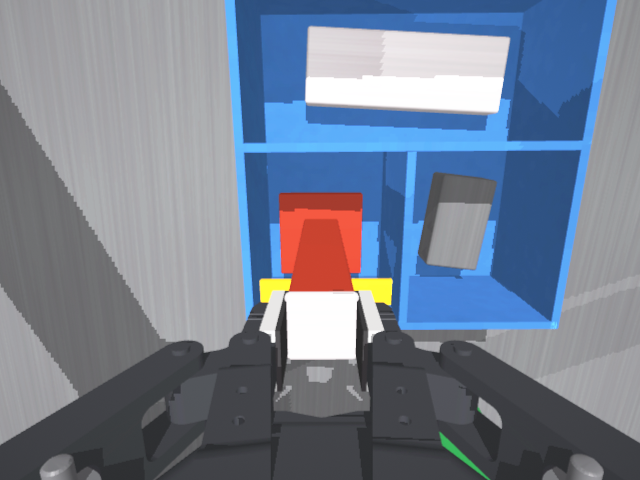

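View pics/f_scene.png

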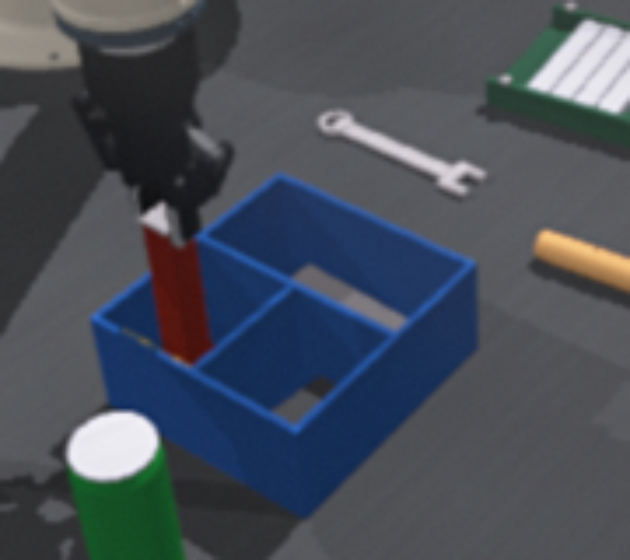

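```bash
cat > chk.py <<'E'
from g import *
from rig import optics
def chk(name):
    o=monitor.get_obs(); M=R.from_rotvec(o["eef_rot"]).as_matrix()
    X=-M[:,1] if False else None
    c=optics.camera("wrist"); cv2.imwrite(f"pics/{name}.png",c["img"][:,:,::-1])
    # post axes from tool: z=-toolx ; y=-toolz (jaw) ; x = y x z
    pz=-M[:,0]; py=-M[:,2]; px=np.cross(py,pz)
    org=o["ee_pos"]-pz*.121
    L=[(32,32,10),(32,-32,10),(32,32,0),(32,-32,0),(14,14,160),(14,-14,160)]
    P=[org+(px*a+py*b+pz*h)/1000 for a,b,h in L]
    return o,org,proj(c,P).round(1)
E
python3 - <<'E'
from chk import *
print(chk("f2_wrist"))
E
```

```text
({'t': 7.25, 'q': array([-0.63290123,  0.55875314,  1.42466369, -0.00221427,  1.15975104,
       -0.67231478]), 'joint_velocities': array([ 0.01421252, -0.00912384,  0.00734143,  0.00717565, -0.00076939,
       -0.00434472]), 'tau': array([-2.35946260e+00, -9.36498070e+01, -3.75891960e+01, -1.08843909e-01,
       -1.07062983e-02, -1.40867368e-01]), 'ee_pos': array([ 0.53527464, -0.31965421,  0.13878417]), 'eef_rot': array([-0.03217691,  1.5730483 ,  0.0311467 ]), 'ft_force': array([ 0.40958802,  1.80409419, -6.87002104]), 'ft_torque': array([ 0.13487293,  0.0270834 , -0.01759118]), 'opening': 0.026409952832544506}, array([ 0.53497577, -0.31973957,  0.01778457]), array([[278.9, 192.1],
       [363.9, 192.1],
       [280.3, 190.5],
       [362.5, 190.5],
       [284.3, 289.8],
       [358.9, 289.9]]))
```

```bash
python3 - <<'E'
from chk import *
o=monitor.get_obs(); c=optics.camera("wrist"); M=R.from_rotvec(o["eef_rot"]).as_matrix()
for tilt in (0,.05,.1,.15,.2):
    Q=R.from_rotvec(M[:,2]*-tilt).as_matrix()@M   # + : foot toward ?
    pz=-Q[:,0];py=-Q[:,2];px=np.cross(py,pz); gp=o["ee_pos"]-M[:,0]*.019
    org=gp-pz*.140
    print(tilt,pz.round(2),[proj(c,org+(px*a+py*b+pz*h)/1000)[0].round(0).tolist() for a,b,h in [(32,32,10),(32,32,0),(13,13,10),(-32,32,10),(14,14,160)]])
im=c["img"][:,:,::-1]; cv2.imwrite("pics/f3.png",cv2.resize(im[180:370,240:400],None,fx=3.1,fy=3.1,interpolation=cv2.INTER_CUBIC))
E
```

```text
0 [0. 0. 1.] [[279.0, 192.0], [280.0, 191.0], [304.0, 217.0], [281.0, 273.0], [284.0, 290.0]]
0.05 [0.   0.05 1.  ] [[279.0, 201.0], [281.0, 199.0], [305.0, 225.0], [281.0, 281.0], [284.0, 287.0]]
0.1 [-0.    0.1   0.99] [[280.0, 209.0], [281.0, 208.0], [305.0, 233.0], [281.0, 289.0], [285.0, 284.0]]
0.15 [-0.    0.15  0.99] [[280.0, 217.0], [281.0, 217.0], [305.0, 242.0], [281.0, 298.0], [285.0, 281.0]]
0.2 [-0.01  0.2   0.98] [[280.0, 226.0], [282.0, 225.0], [305.0, 250.0], [281.0, 306.0], [285.0, 278.0]]
```

View pics/f3.png

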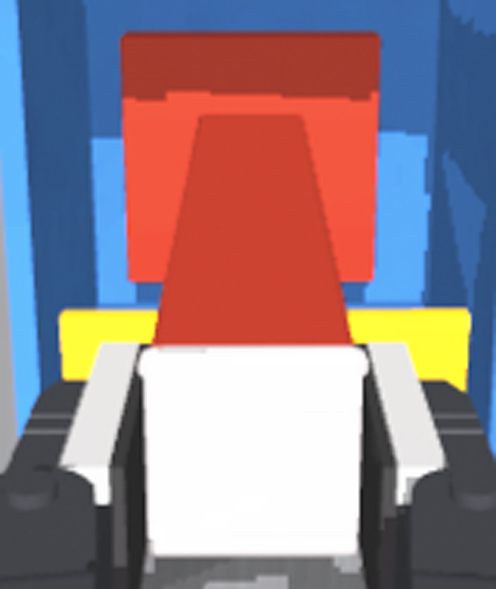

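Call:
carry_out(moves="-0.4 8 1 0 -0.002 0.002; -0.8 16 1 0 -0.002 0.003; -0.9 21 1 0 -0.002 0.003; -0.9 21 1 0 -0.002 0.003; -0.9 21 1 0 -0.002 0.003")

```text
t: 7.98
ee_pos: [0.5348, -0.2983, 0.1403]
eef_rot: [-0.035, 1.57, 0.034]
ft_force: [0.4, -1.0, -6.7]
opening: 0.0261
```

```bash
python3 - <<'E'
from chk import *
o,org,p=chk("g_wrist"); print(o["t"],o["ft_force"],o["ee_pos"],p.tolist()); q=org[:2]-bt; print(q@BX[:2],q@BY[:2])
E
```

```text
7.975 [ 0.35041923 -0.96826885 -6.66553717] [ 0.53480511 -0.29829391  0.14030269] [[278.9, 192.1], [363.9, 192.1], [280.3, 190.5], [362.5, 190.5], [284.3, 289.8], [358.9, 289.8]]
-0.035015693099450365 0.0504377564484452
```

View pics/g_wrist.png

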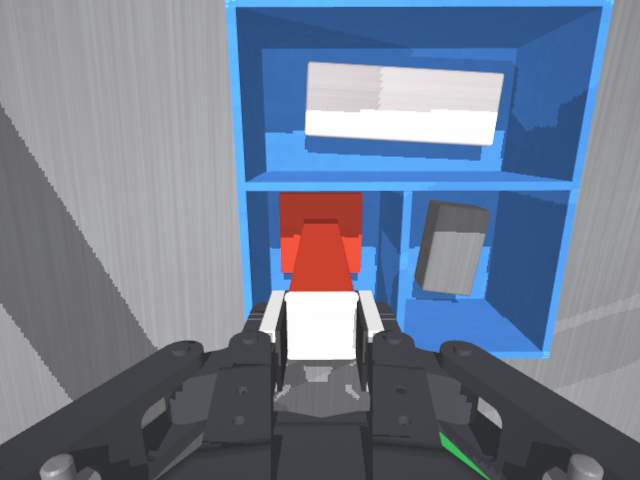

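Call:
carry_out(moves="0 0 10 0 0 0; 0 0 30 0 0 0; 0 0 55 0 0 0; 0 0 80 0 0 0; 0 0 105 0 0 0; 0 0 125 0 0 0; 0 0 130 0 0 0; 0 0 130 0 0 0; 0 0 130 0 0 0")

```text
t: 9.15
ee_pos: [0.5344, -0.2981, 0.2693]
eef_rot: [-0.035, 1.571, 0.035]
ft_force: [0.2, 0.1, -8.2]
opening: 0.0262
```

```bash
python3 - <<'E'
from chk import *
o,org,p=chk("h_wrist"); print(o["t"],o["ft_force"],o["ee_pos"],p.tolist())
fy=1.743; FX=np.array([np.cos(fy),np.sin(fy),0]);FY=np.array([-np.sin(fy),np.cos(fy),0])
print(move(o,np.array([.6052,.2166,.195]),tool(-Z,FY,-1)),FX,FY)
E
```

```text
9.15 [ 0.21543203  0.08067561 -8.18120433] [ 0.53435941 -0.2981416   0.26934642] [[278.9, 192.1], [363.9, 192.1], [280.3, 190.5], [362.5, 190.5], [284.3, 289.9], [358.9, 289.9]]
(array([ 70.8, 514.7, -74.3]), array([-1.000e-04, -8.000e-04,  1.281e-01])) [-0.17135384  0.98520955  0.        ] [-0.98520955 -0.17135384  0.        ]
```

View pics/h_wrist.png

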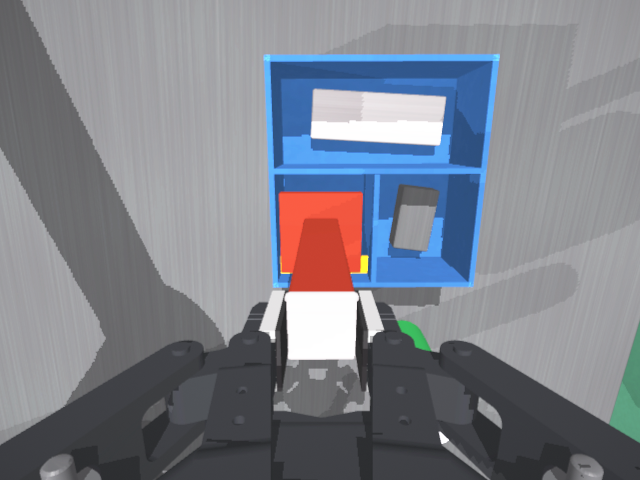

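Call:
carry_out(moves="3 25 0 0 0 0.01; 9 65 0 0 0 0.02; 18 115 0 0 0 0.04; 27 165 0 0 0 0.06; 36 215 0 0 0 0.08; 45 265 0 0 0 0.10; 54 315 0 0 0 0.12; 62 355 0 0 0 0.128; 68 385 0 0 0 0.128; 71 395 0 0 0 0.128; 71 395 0 0 0 0.128; 71 395 0 0 0 0.128")

```text
t: 10.7
ee_pos: [0.6051, 0.0961, 0.2692]
eef_rot: [-0.135, 1.568, 0.135]
ft_force: [-0.3, -0.4, -6.0]
opening: 0.0258
```

```bash
python3 - <<'E'
from chk import *
import pickle
o,org,p=chk("i_wrist"); print(o["t"],o["ft_force"],o["ee_pos"],p.tolist())
c=optics.camera("wrist"); pickle.dump(c,open("i.pkl","wb")); print(c["origin"])
E
```

```text
10.7 [-0.3275115  -0.37226438 -6.00404532] [0.60509981 0.09608474 0.26920883] [[278.9, 192.1], [363.9, 192.1], [280.3, 190.5], [362.5, 190.5], [284.4, 289.9], [359.0, 289.9]]
[0.59377013 0.16169799 0.43834396]
```

View pics/i_wrist.png

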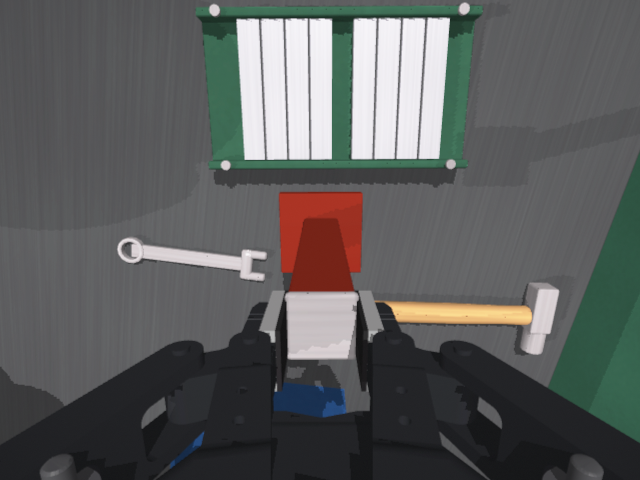

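```bash
python3 - <<'E'
from chk import *
import pickle
c=pickle.load(open("i.pkl","rb")); im=c["img"].astype(int)
fy=1.743; FX=np.array([np.cos(fy),np.sin(fy)]);FY=np.array([-np.sin(fy),np.cos(fy)])
E=[]
for r in range(25,156,10):
    row=im[r]; w=(row.min(1)>120).astype(int)
    seg=[i for i in range(1,639) if w[i]!=w[i-1]]
    L=max(i for i in seg if i<=340 and w[i]==0); Rr=min(i for i in seg if i>=340 and w[i]==1)
    lo=min(i for i in seg if w[i]==1); hi=max(i for i in seg if w[i]==0 and i<480)
    E.append([(L-.5,r),(Rr-.5,r),(lo-.5,r),(hi-.5,r)])
E=np.array(E,float)
W=[onz(c,E[:,k],.026)[:,:2] for k in range(4)]
for w in W: print(w.mean(0),np.degrees(np.arctan2(*(w[0]-w[-1])[::-1])), (w-[.6052,.2166])@FY*1000)
e=c; cs=onz(c,[(214,10),(464,9),(451,164),(225,165)],.033); print("screws",cs.mean(0))
f=onz(c,[(198,12),(482,8),(465,166),(211,169)],.03)[:,:2]; print(f.round(4))
E
```

```text
[0.59482413 0.21568057] 100.24856431176596 [10.78571208 10.72650917 10.66654406 10.60580193 10.54426758 10.48192542
 10.41875944 10.35475318 10.28988978 10.22415189 10.15752173 10.08998098
 10.02151087  9.95209207]
[0.61531334 0.21922724] 100.11753618058411 [-10.00177248 -10.19392315 -10.38854751 -10.58569365 -10.7854109
  -9.96543282 -10.16369155 -10.36458749 -10.56817362 -10.77450434
 -10.98363552 -10.13139415 -10.33897896 -10.54943981]
[0.50126955 0.19948626] 100.28244573624787 [105.83971369 105.39190059 105.9414356  105.48847855 105.02961475
 105.58759235 105.12331938 105.68934317 105.21953381 104.74339143
 105.31836025 104.83638579 105.41990654 104.93195722]
[0.70925681 0.23548887] 100.57804104587109 [-105.00478507 -105.80436985 -105.61211607 -105.41737087 -105.22008552
 -106.04207689 -105.84631272 -105.64794416 -105.44691888 -106.29260288
 -106.09322475 -105.89112164 -105.68623731 -106.5570135 ]
screws [0.60169566 0.2160562  0.033     ]
[[0.4541 0.2634]
 [0.7253 0.3138]
 [0.7498 0.1658]
 [0.4806 0.116 ]]
```

Call:
carry_out(moves="0 20 0 0 0 0.003; 0 55 0 0 0 0.005; 0 90 -10 0 0 0.005; 0 112 -40 0 0 0.005; 0 120 -65 0 0 0.005; 0 120.5 -80 0 0 0.005; 0 120.5 -88 0 0 0.005; 0 120.5 -90 0 0 0.005; 0 120.5 -90 0 0 0.005; 0 120.5 -90 0 0 0.005")

```text
t: 12.05
ee_pos: [0.6057, 0.2163, 0.1801]
eef_rot: [-0.138, 1.566, 0.138]
ft_force: [-0.1, 1.0, -6.8]
opening: 0.0264
```

```bash
python3 - <<'E'
from chk import *
o,org,p=chk("j_wrist"); print(o["t"],o["q"],o["ft_force"],o["ft_torque"],o["ee_pos"],org)
fy=1.746; FY=np.array([-np.sin(fy),np.cos(fy),0]); print(move(o,np.array([.6051,.2167,o["ee_pos"][2]]),tool(-Z,FY,-1)))
E
```

```text
12.05 [2.50193360e-01 5.41931230e-01 1.32849548e+00 1.62125578e-04
 1.27099139e+00 7.43131889e-02] [-0.12712482  1.03553658 -6.75754897] [ 0.01277371 -0.04213028  0.0067831 ] [0.60565237 0.21634632 0.18007776] [0.6056682  0.21636971 0.05907776]
(array([-0.6,  0.4,  0. ]), array([-0.0002,  0.0001, -0.0006]))
```

View pics/j_wrist.png

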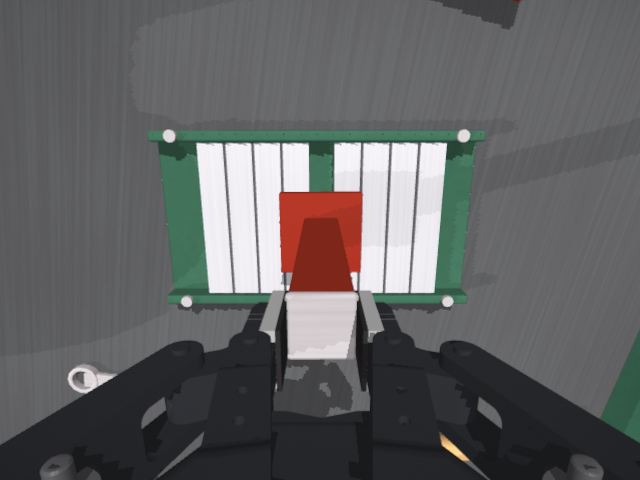

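Call:
carry_out(moves="-0.3 0.2 -10 0 0 0; -0.6 0.4 -18 0 0 0; -0.6 0.4 -21 0 0 0; -0.6 0.4 -23 0 0 0; -0.6 0.4 -25 0 0 0; -0.6 0.4 -27 0 0 0; -0.6 0.4 -28.5 0 0 0; -0.6 0.4 -28.5 0 0 0")

```text
t: 13.1
ee_pos: [0.6049, 0.2168, 0.1514]
eef_rot: [-0.138, 1.567, 0.138]
ft_force: [-0.2, -0.2, -7.3]
opening: 0.0259
```

Call:
carry_out(moves="0 0 -1.5 0 0 0; 0 0 -3 0 0 0; 0 0 -4 0 0 0; 0 0 -4 0 0 0; 0 0 -4 0 0 0")

```text
t: 13.72
ee_pos: [0.6057, 0.2169, 0.1492]
eef_rot: [-0.138, 1.564, 0.138]
ft_force: [-4.0, -1.2, 14.6]
opening: 0.0258
```

```bash
python3 - <<'E'
from chk import *
o,org,p=chk("k_wrist"); print(o["t"],o["ft_force"],o["ft_torque"],o["ee_pos"],p.tolist())
c=optics.camera("scene"); cv2.imwrite("pics/k_sc.png",cv2.resize(c["img"][130:270,290:430,::-1],None,fx=4,fy=4,interpolation=cv2.INTER_CUBIC))
E
```

```text
13.725 [-4.03538111 -1.17971786 14.58267298] [-0.37701861  0.87641586  0.02594406] [0.60567739 0.21686003 0.14918191] [[278.9, 192.1], [364.0, 192.2], [280.3, 190.5], [362.5, 190.6], [284.4, 289.9], [359.0, 290.0]]
```

View pics/k_sc.png

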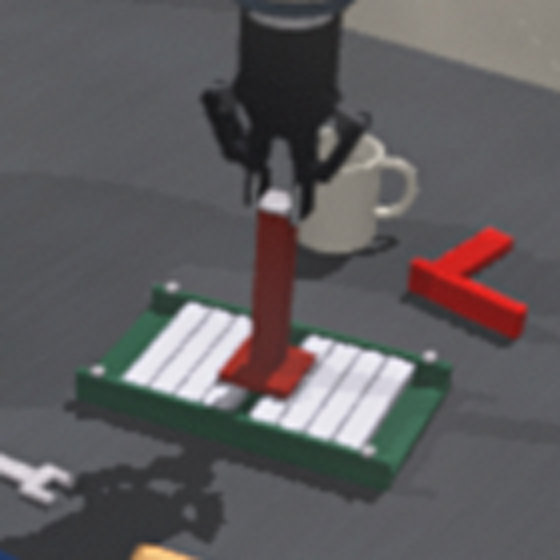

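View pics/k_wrist.png

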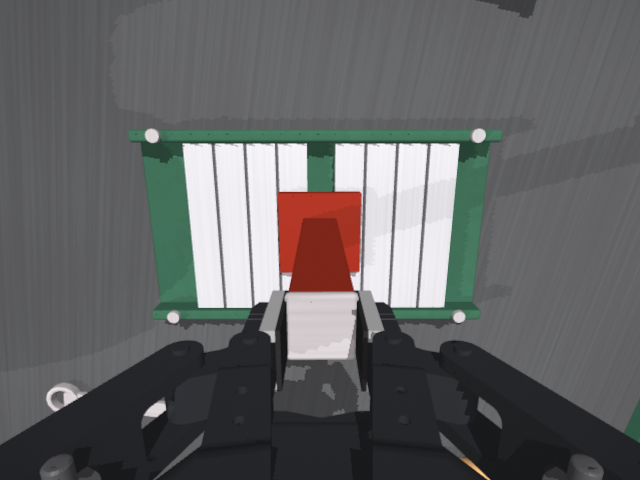

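Call:
carry_out(moves="-0.8 0 1.5 0 0.002 0; -0.8 0 1.5 0 0.002 0; 0.7 0.2 1.5 0 0.002 0; 1.7 0.4 1.5 0 0.002 0; 2.7 0.6 1.5 0 0.002 0; 3.7 0.8 1.5 0 0.002 0; 3.7 0.8 1.5 0 0.002 0")

```text
t: 14.7
ee_pos: [0.6094, 0.2177, 0.1506]
eef_rot: [-0.138, 1.566, 0.139]
ft_force: [-0.8, -0.4, -7.8]
opening: 0.026
```

Call:
carry_out(moves="-2 -0.2 0 0 0 0; -4 -0.5 0 0 0 0; -5.5 -1 0 0 0 0; -6.5 -1.2 0 0 0 0; -7.5 -1.4 0 0 0 0; -7.5 -1.4 0 0 0 0")

```text
t: 15.45
ee_pos: [0.602, 0.2163, 0.1507]
eef_rot: [-0.138, 1.566, 0.139]
ft_force: [1.7, 0.1, -6.0]
opening: 0.0264
```

Call:
carry_out(moves="-1 -0.2 0 0 0 0; -2 -0.4 0 0 0 0; -3 -0.5 0 0 0 0; -3 -0.5 0 0 0 0")

```text
t: 15.95
ee_pos: [0.5993, 0.2159, 0.1508]
eef_rot: [-0.137, 1.565, 0.139]
ft_force: [3.7, 1.1, -7.8]
opening: 0.026
```

Call:
carry_out(moves="3 0.5 0 0 0 0; 6 1 0 0 0 0; 8 1.4 0 0 0 0; 10 1.8 0 0 0 0; 12 2.1 0 0 0 0; 12 2.1 0 0 0 0")

```text
t: 16.7
ee_pos: [0.6111, 0.2179, 0.1507]
eef_rot: [-0.138, 1.566, 0.139]
ft_force: [-1.9, -1.2, -5.6]
opening: 0.0262
```

```bash
python3 - <<'E'
from chk import *
o,org,p=chk("l_wrist"); print(o["t"],o["ft_force"],o["ft_torque"],o["ee_pos"])
c=optics.camera("scene"); cv2.imwrite("pics/l_sc.png",cv2.resize(c["img"][130:270,290:430,::-1],None,fx=4,fy=4,interpolation=cv2.INTER_CUBIC))
E
```

```text
16.7 [-1.85456581 -1.16914766 -5.58949136] [-0.12843265  0.6163886   0.00193668] [0.61106587 0.21791445 0.15071057]
```

View pics/l_wrist.png

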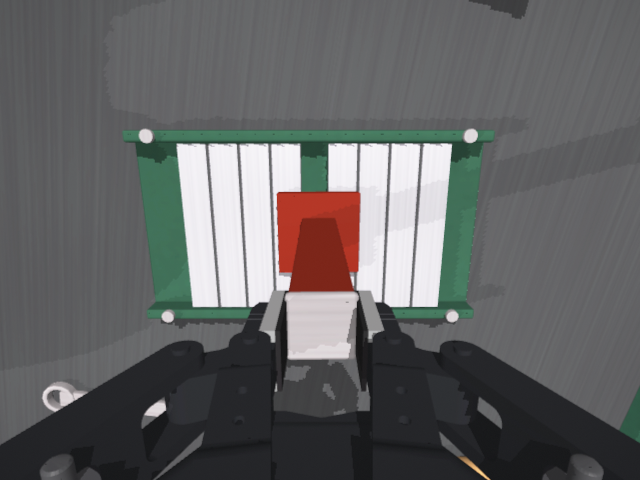

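Call:
carry_out(moves="-2.5 -0.5 0 0 0 0; -5.6 -1 0 0 0 0; -5.6 -1 0 0 0 0; -5.6 -1 -1 0 0 0; -5.6 -1 -2 0 0 0; -5.6 -1 -2.5 0 0 0; -5.6 -1 -2.5 0 0 0")

```text
t: 17.68
ee_pos: [0.6059, 0.217, 0.1492]
eef_rot: [-0.137, 1.564, 0.139]
ft_force: [-2.8, -0.8, 5.0]
opening: 0.0261
```

```bash
python3 - <<'E'
from chk import *
o,org,p=chk("m_wrist"); print(o["t"],o["ft_force"],o["ft_torque"],o["ee_pos"])
E
```

```text
17.675 [-2.80334553 -0.76307681  5.00448575] [-0.23633138  0.45823102  0.00178721] [0.6059132  0.21697334 0.14918835]
```

View pics/m_wrist.png

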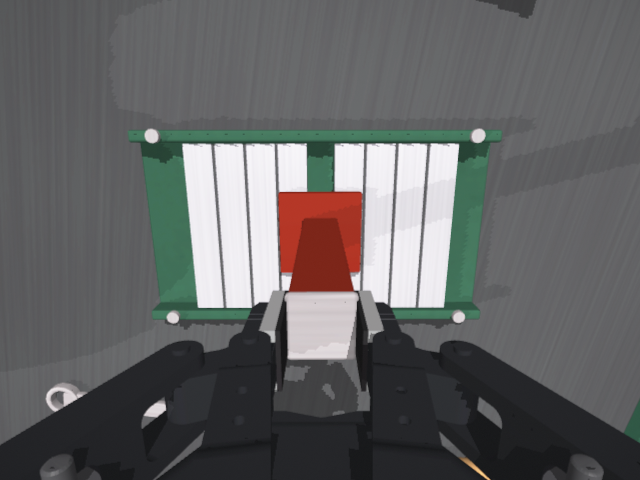

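Call:
carry_out(moves="0 0 0.3 0 0 0; 0 0 0.3 0 0 0; 0 0 0.3 0 0 0; 0 0 0.3 0 0 0; 0 0 0.3 0 0 0; 0 0 0.3 0 0 0; 0 0 0.3 0 0 0; 0 0 0.3 0 0 0; 0 0 0.3 0 0 0", fingers=-1)

```text
t: 18.85
ee_pos: [0.6059, 0.217, 0.1495]
eef_rot: [-0.137, 1.564, 0.139]
ft_force: [-0.3, -0.1, 1.1]
opening: 0.0852
```

```bash
python3 - <<'E'
from chk import *
o,org,p=chk("n_wrist"); print(o["t"],o["ft_force"],o["ft_torque"],o["ee_pos"],o["opening"])
E
```

```text
18.85 [-0.32966723 -0.13776228  1.0635644 ] [0.03345597 0.02858862 0.01334633] [0.60592914 0.21698293 0.14948526] 0.08516752727278017
```

View pics/n_wrist.png

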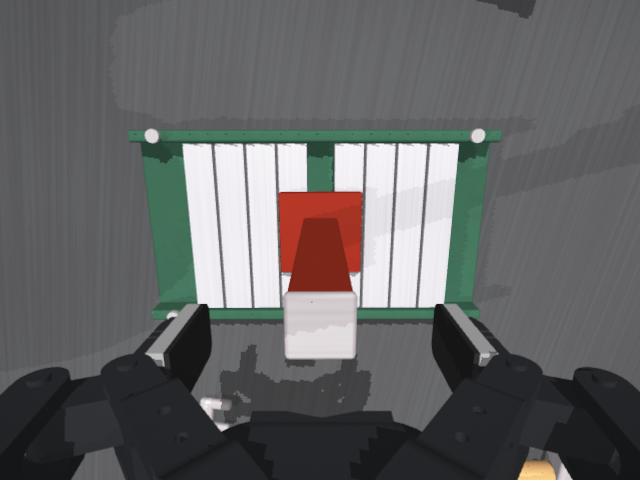

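Released; the post stands where it was, centred between the open jaws. Retreat straight up.

Call:
carry_out(moves="0 0 10 0 0 0; 0 0 30 0 0 0; 0 0 60 0 0 0; 0 0 95 0 0 0; 0 0 130 0 0 0; 0 -50 150 0 0 0; 0 -100 150 0 0 0; 0 -130 150 0 0 0; 0 -130 150 0 0 0; 0 -130 150 0 0 0")

```text
t: 20.15
ee_pos: [0.606, 0.0875, 0.2999]
eef_rot: [-0.137, 1.564, 0.139]
ft_force: [-0.9, 0.7, 1.5]
opening: 0.0852
```

```bash
python3 - <<'E'
from chk import *
import pickle
o=monitor.get_obs(); print(o["t"],o["ft_force"],o["ee_pos"])
d={}
for n in("wrist","top","scene"):
    c=optics.camera(n); d[n]=c; im=c["img"][:,:,::-1]
    if n=="scene": im=cv2.resize(im[140:260,290:420],None,fx=4.5,fy=4.5,interpolation=cv2.INTER_CUBIC)
    cv2.imwrite(f"pics/o_{n}.png",im)
pickle.dump(d,open("o.pkl","wb"))
# predicted pixels of post, flat in groove
fy=1.746; A=np.c_[[np.cos(fy),np.sin(fy),0],[-np.sin(fy),np.cos(fy),0],[0,0,1]]
for z in (.026,.034):
  for n in d: print(z,n,[proj(d[n],np.array([.6057,.217,z])+A@np.array(l)/1000)[0].round(1).tolist() for l in [(14,14,165),(14,-14,165),(-14,-14,165),(-14,14,165),(32,32,10),(32,-32,10),(-32,-32,10),(-32,32,10)]])
E
```

```text
20.15 [-0.89561263  0.68970374  1.52709621] [0.60595722 0.08746849 0.29991875]
0.026 wrist [[333.6, 28.4], [375.4, 28.5], [373.8, 73.9], [333.2, 73.9], [311.6, 53.5], [372.0, 53.6], [369.9, 117.4], [312.0, 117.3]]
0.026 top [[223.6, 238.1], [222.1, 227.0], [233.2, 225.4], [234.7, 236.4], [228.2, 250.3], [225.1, 227.7], [247.7, 224.3], [250.9, 246.9]]
0.026 scene [[357.2, 177.0], [365.4, 179.0], [362.0, 183.0], [353.7, 180.9], [352.0, 213.3], [369.4, 218.1], [362.1, 228.0], [344.3, 222.8]]
0.034 wrist [[334.0, 24.7], [377.2, 24.7], [375.5, 71.7], [333.6, 71.7], [311.4, 51.7], [373.1, 51.8], [370.8, 116.9], [311.8, 116.8]]
0.034 top [[223.0, 237.8], [221.5, 226.7], [232.7, 225.0], [234.2, 236.1], [227.7, 250.1], [224.6, 227.4], [247.3, 224.0], [250.5, 246.7]]
0.034 scene [[357.4, 174.8], [365.6, 176.7], [362.1, 180.7], [353.8, 178.7], [352.1, 211.4], [369.6, 216.2], [362.2, 226.0], [344.4, 220.9]]
```

View pics/o_wrist.png

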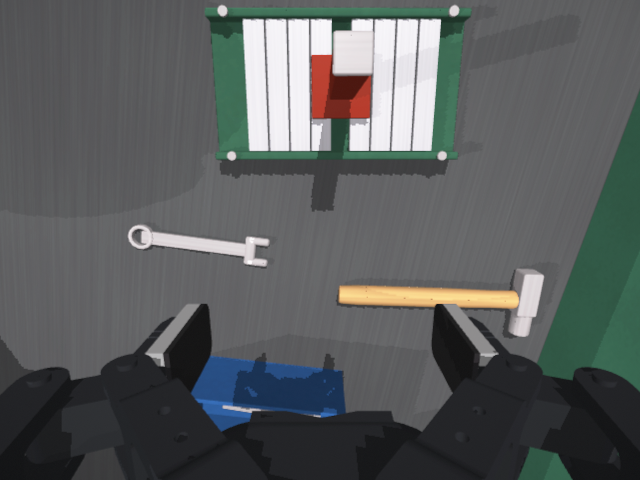

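View pics/o_scene.png

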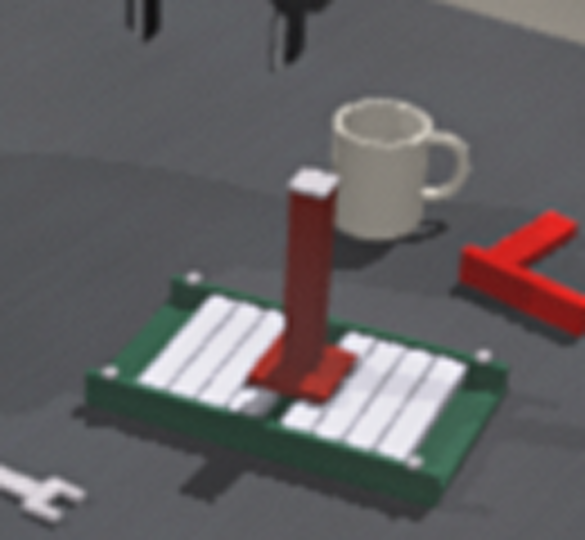

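View pics/o_top.png

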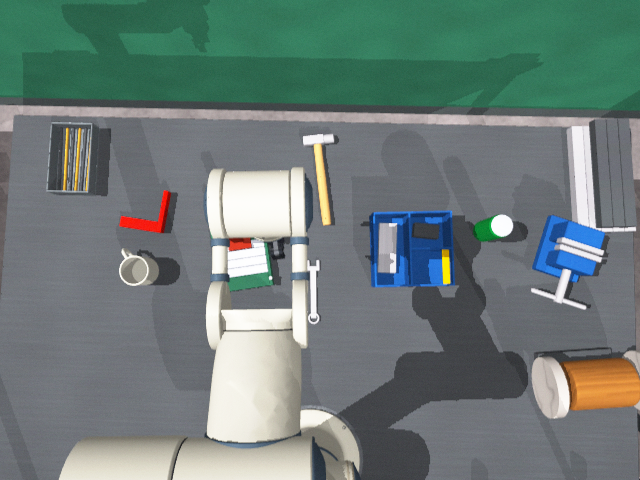

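```bash
python3 -c "
from rig import job; print(job.finish_job())"
```

```text
the job is handed in; nothing more can be done
None
```

The post is free of the bin and standing upright on the deck with its pin in the wide groove. I let go of it and handed the job in at about 20 s of the 67 s allowed.

**Getting it out:** I gripped the tube at 45°, turned the post upright inside the pocket, moved it 21 mm towards +x past the yellow plate, and lifted it straight out.

**Finding the groove:** The top and wrist pictures put the groove in the same place to within 0.3 mm. The pin then went in without resistance. Moving it sideways, I felt both groove walls, at about x = 0.603 and 0.608 m. I centred it between them and lowered it until the foot met the deck.

**Last checks:**
- **Seating:** After release the wrist picture fits the foot lying flat in the groove better than the pin resting on the deck. The cap and foot are within about 2 pixels of where they should be.
- **Contact height:** The foot met the deck about 2 mm higher by the tool reading than I had predicted. I put this down to a small offset in the grip.
- **Groove width:** The play I felt was about 5 mm instead of the expected 6 mm, because the grip gives a little.
- **Other objects:** The hammer, wrench, mug, can and square look unmoved. The force readings I took stayed under 15 N.

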